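# Open the print press with its cam lever and hold it open

### The job

A wad of photo prints sits in the small wooden cam press with a lead weight on its plate. First take the weight off and set it down gently, flat and lengthwise, in the middle of the cork pad; then swing the press's cam lever up to its highest lift point, where the arm stands straight up, and finish still holding its grip there so that the plate stays fully raised for a colleague to draw out the prints. Leave the other things on the table where they are.

Things in the scene. Friction and masses are not known exactly. Their poses are not given: they have to be found in the camera images.
- press: small bench press fixed to the table, wooden base 190 x 164 mm on rubber feet, base top 45 mm above the table. Origin on the table under the base's centre, z up, x from its front (the robot's side) to its back, y to its left, where the cam lever is. A wad of prints lies under the plate; four fixed steel guide pins, 10 mm thick, pass the plate at x, y = +-64 mm and end 125 mm above the table
- pressing_plate: light wooden plate of the press, 150 x 150 x 12 mm, which slides straight up and down only. Origin at the centre of its underside, 75 mm above the table when down and 93 mm at the highest lift (18 mm of lift); same axes as the press. The cam lever raises it through an eccentric disc and a short strap, fast at first and hardly more near the top, and lets it sink again if the lever goes past the highest point
- cam_axle (a point): point on the fixed axle about which the cam lever turns; the axle runs along the press's y axis. 57 mm above the table, 40 mm behind and 94 mm left of the press's origin
- cam_lever (a joint): angle of the cam lever in rad. 0: at rest, the arm leans forward (to the press's -x), 0.21 rad above level; growing as the arm swings up and over towards the press's back; 1.36: the arm stands straight up, highest lift; 1.9: stop. A return spring and the plate's weight pull it back to 0 as soon as it is let go; swinging it takes about 2 to 4 N at the grip
- lever_grip: black round cross bar at the end of the lever's steel arm, 16 mm thick, 50 mm long, lying along the press's y axis and sticking out to its left. Origin at the bar's centre, 110 mm from the axle's line and 44 mm to the left of point cam_axle; it is a sleeve that spins freely on its pin, so it can be pinched from above and led round without turning the hand. At rest it is 80 mm above the table, at the highest lift 167 mm
- press_weight: grey cloth-covered lead weight, 100 x 46 x 27 mm, 0.5 to 0.8 kg, lying on the press's plate, top of which is 87 mm above the table. Origin at the centre of its underside, x along its length, y across its 46 mm width (44 mm at the grasp), z up
- cork_pad: flat cork pad fixed to the table, 160 x 110 x 6 mm. Origin at the centre of its underside, x along its length, z up; its top is 6 mm above the table
- loupe: black stand loupe, 43 mm across, 38 mm tall, stays where it is. Origin at the centre of its underside
- paste_jar: white plastic jar with a black lid, 49 mm across, 60 mm tall, stays where it is. Origin at the centre of its underside
- spare_weight: second lead weight just like the first, lying on the table; stays where it is. Origin at the centre of its underside, x along its length
Things that resemble listed ones, but are neither listed nor needed, are in the scene too. What is shaped like the press_weight but orange, pink or red is not meant.

How it is judged:
By the outcome, as a careful person would: the job done as asked, in the order asked, and still so for the second after the job is handed in, while the arm keeps its last pose, push and grip.
It also fails if it takes over 56 s, if anything falls off the work surface, if the arm or the gripper's body presses on something with over 40 N, if the wrist force passes 120 N, or if a joint passes its speed limit or range.

### The arm

A 6-joint arm with a two-finger parallel gripper is mounted at the origin on the work surface; the furniture and walls round the work are solid. World frame = base frame: x ahead of the robot, y to its left, z up, the work surface at z = 0. Lengths are in mm, angles in rad, forces in N, time in s.
With the tool pointing down it reaches from about 275 to 750 mm from the base axis. Payload 10.2 kg.
Tool frame: the origin (TCP) lies on the centre line of the jaws, within the pads' length; the fingertips stand 17 mm ahead of it and the grasp point (between the pads) lies 2 mm behind it; z points along the fingers, y is the line along which they close (so a half turn about z gives the same grasp; the last joint's range is limited). The gripper opens to 85 mm and grips with 20 to 120 N. Pads are 22 mm wide; open, the fingers measure 114 mm over their backs; the gripper's body (76 mm by 85 mm) begins 54 mm behind the grasp point. The pads swing forward as they close: fully open they stand 13 mm farther back than shut.
Start: joints at [1.025, 0.313, 1.498, -0, 1.331, -0.223], TCP at [166.555, 497.886, 208.894] pointing down, gripper open.
Joint ranges: [-2.94, 2.94], [-0.97, 2.17], [0.19, 2.56], [-1.23, 4.37], [0.02, 3.11], [-2.88, 2.88]. Speed limits (rad/s): [2.39, 2.39, 3.01, 3.14, 3.14, 3.14].

### API

Orientations are given as a unit quaternion [w, x, y, z].
In Python, from rig import ctrl gives the robot as it stands. The module is installed in compiled form; this text tells all that it offers.
- The arm moves only by the shell command python3 -m jog 'ROWS' [FORCE]. ROWS is JSON, a list of rows, each an object with "delta_pos": the shift along the world's x, y, z in mm, a list of three; "angular": the turn, a rotation vector about the world's x, y, z in rad, a list of three; "fingers": the opening, from 0 (shut) to 1 (fully open). In form: [{"delta_pos": [tx, ty, tz], "angular": [rx, ry, rz], "fingers": fingers}, ...]. A call has 1 to 10 rows; each row is the pose to reach, as a shift and turn from the pose commanded when the call began; what a row does not reach only later rows make up. A row lasts 1/8 s, in which the tool goes at most 62.5 mm and 10.7 degrees, less where a joint would pass 70% of its speed; a pose out of reach is approached as far as the arm can. A call with a gripper value outside its range is refused whole. The fingers move at their own pace and stop on an object; FORCE is the grip in N (left out, the last holds). Time passes only in rows, so rows that repeat a pose let the fingers close. It gives the time, the measured TCP pose, the force, the opening and the grip force at its end, in the units of the state.
- ctrl.sense(): the state, without advancing time (a new reading comes with each control period).
- ctrl.capture(name): name is "side" or "top" or "wrist"; returns a dict with "pixels" (384x512x3 uint8, blue, green, red), "fx", "fy", "cx", "cy" (pixels), "R" (3x3) and "t" (3): a world point X has camera coordinates R X + t. Camera axes: x right, y down, z forward; pixel columns grow to the right and rows downward; lengths in mm; the calibration is good to about 2 mm. A picture is of the moment at which its call begins. There is no depth.
- ctrl.finish_job(): hands the job in; it is judged then, once.
The state is a dict: "time_s": time; "joints": joint angles; "dq": joint speeds; "tau": joint torques, N m; "eef_pos": TCP position; "ee_rot": TCP orientation; "force": force on the tool from outside, world axes, zero at the start; "wrist_torque": the same for the moment, N m; "grip_width": opening from 0.0 (shut) to 1.0 (fully open); "grip_force": force on a finger pad.
Only numpy, scipy, OpenCV 4.12 (cv2) and the standard library are available. Lean on these libraries where they do the work, as an engineer would, in place of code of your own. Each camera call takes 0.05 s, during which the arm holds its last target. There are 200 camera calls.

## Working session

There is one attempt and no reset: what is moved stays moved. The work goes in short steps, Python scripts to look and compute and a shell command to move; the robot and the scene stay as the last step left them, time stands still between calls to the robot, and variables do not carry over. Pictures are saved under pics/ and viewed, at most 10 in all, crops included, and the job is handed in when it is done.

```bash
mkdir -p pics
cat > h.py <<'E'
import numpy as np, cv2
from rig import ctrl
def cap(n,f=None):
    c=ctrl.capture(n)
    for k in("R","t"): c[k]=np.array(c[k],float)
    c["pixels"]=np.array(c["pixels"])
    if f: cv2.imwrite("pics/"+f,c["pixels"])
    return c
def ray(c,u,v,z):
    d=c["R"].T@np.array([(u-c["cx"])/c["fx"],(v-c["cy"])/c["fy"],1]); o=-c["R"].T@c["t"]
    return o+d*(z-o[2])/d[2]
def proj(c,X):
    p=c["R"]@np.array(X,float)+c["t"]; return p[0]/p[2]*c["fx"]+c["cx"],p[1]/p[2]*c["fy"]+c["cy"]
E
python3 - <<'E'
from h import *
a=cap("top","top.png");b=cap("side","side.png")
for c in(a,b): print(-c["R"].T@c["t"],c["fx"])
print(ctrl.sense())
E
```

```text
[ 315.46129834   19.0318255  1034.5955345 ] 357.40227576130366
[  -91.49031195 -1088.21531454   892.01100555] 463.1243345421247
{'time_s': 0.1, 'joints': array([ 1.02459650e+00,  3.13385287e-01,  1.49835291e+00, -5.94747159e-06,
        1.33099538e+00, -2.23397055e-01]), 'dq': array([-0.00043966,  0.0001584 , -0.00161478, -0.00061917,  0.00094346,
       -0.00113883]), 'tau': array([ 3.75075499e-03, -4.12899184e+01, -2.60142088e+01, -1.56933647e-04,
        2.95450518e-03,  2.29923174e-06]), 'eef_pos': array([166.42142167, 497.65983398, 208.3998848 ]), 'ee_rot': array([-2.11458354e-04,  1.60700812e-01,  9.87003001e-01, -5.29829987e-04]), 'force': array([ 0.1317575 ,  0.32987197, -1.09059998]), 'wrist_torque': array([ 0.03853248,  0.04175496, -0.02761123]), 'grip_force': 0.0, 'grip_width': 0.9993995761256511}
```

View pics/top.png

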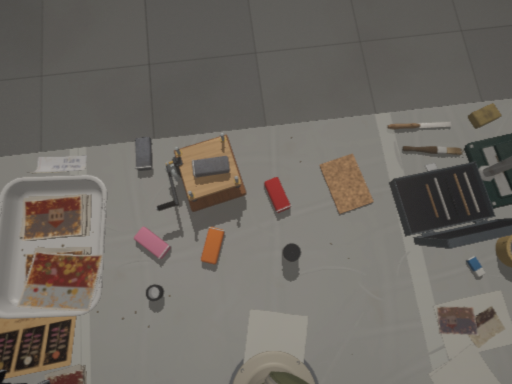

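View pics/side.png

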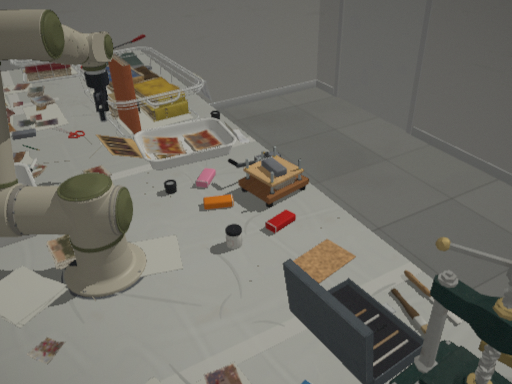

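The top view shows the press at (208,172), its weight at (211,167), the lever grip at (168,206), the cork pad at (347,183), the spare weight at (144,152), the loupe at (155,293) and the jar at (291,253).

Run:
```python
from h import *
c=cap("top");im=c["pixels"];hsv=cv2.cvtColor(im,cv2.COLOR_BGR2HSV)
def rect(m,x0,y0,x1,y1,z,nm):
    k=np.zeros_like(m);k[y0:y1,x0:x1]=m[y0:y1,x0:x1]
    cs,_=cv2.findContours(k,0,1);q=max(cs,key=cv2.contourArea)
    P=np.array([ray(c,*p[0],z)[:2] for p in q],np.float32)
    r=cv2.minAreaRect(P);print(nm,r,"long-axis", [np.round(x) for x in cv2.boxPoints(r)])
S=hsv[...,1];V=hsv[...,2]
rect(((S>70)*255).astype(np.uint8),315,145,385,220,6,"cork")
rect(((S<70)*255).astype(np.uint8),188,152,234,182,114,"weight")
rect(((S>90)*255).astype(np.uint8),170,130,250,215,87,"plate")
rect(((V<50)*255).astype(np.uint8),150,195,182,215,80,"grip")
cv2.imwrite("pics/crop.png",cv2.resize(im[125:225,125:255],None,fx=6,fy=6,interpolation=2))
```

```text
cork ((543.9031982421875, -291.0455322265625), (159.0596160888672, 109.84746551513672), 12.33823013305664) long-axis [array([ 454., -254.], dtype=float32), array([ 478., -362.], dtype=float32), array([ 633., -328.], dtype=float32), array([ 610., -220.], dtype=float32)]
weight ((610.3645629882812, 94.49139404296875), (49.123111724853516, 98.56613159179688), 2.1199636459350586) long-axis [array([584., 143.], dtype=float32), array([588.,  44.], dtype=float32), array([637.,  46.], dtype=float32), array([633., 145.], dtype=float32)]
plate ((602.3895874023438, 101.34921264648438), (182.01695251464844, 153.98611450195312), 11.24738883972168) long-axis [array([498., 159.], dtype=float32), array([528.,   8.], dtype=float32), array([707.,  44.], dtype=float32), array([677., 195.], dtype=float32)]
grip ((524.8480224609375, 226.56460571289062), (10.648965835571289, 46.58673858642578), 12.086562156677246) long-axis [array([515., 248.], dtype=float32), array([525., 203.], dtype=float32), array([535., 205.], dtype=float32), array([525., 250.], dtype=float32)]
```

View pics/crop.png

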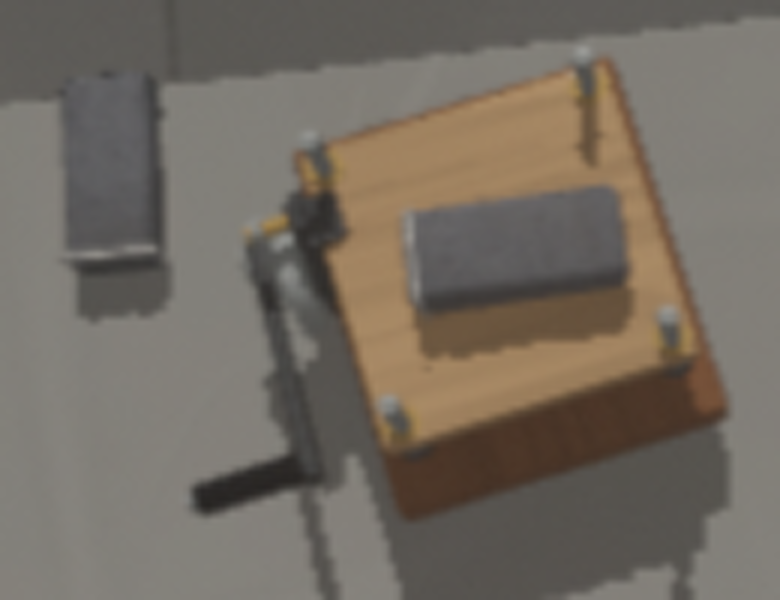

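The crop shows the pin tops at (310,138), (583,53), (668,315) and (390,402), the weight's top face between (412,213) and (628,275), and the grip bar from (195,500) to (300,468).

Run:
```python
from h import *
c=cap("top")
w=lambda u,v,z: ray(c,125+u/6-.4,125+v/6-.4,z)[:2]
p=[w(*q,125) for q in((310,138),(583,53),(668,315),(390,402))]
o=np.mean(p,0);ax=(p[0]+p[1]-p[2]-p[3]);yaw=np.arctan2(ax[1],ax[0]);print("press",o,np.degrees(yaw),np.linalg.norm(p[0]-p[1]),np.linalg.norm(p[0]-p[3]))
X=np.array([np.cos(yaw),np.sin(yaw)]);Y=np.array([-X[1],X[0]])
print("axle",o+40*X+94*Y);g=o+(40-107.6)*X+138*Y;print("grip",g,"top",o+40*X+138*Y)
a=[w(*q,114) for q in((410,215),(615,187),(628,275),(418,308))]
d=a[0]+a[3]-a[1]-a[2];print("weight",np.mean(a,0),np.degrees(np.arctan2(d[1],d[0])),np.linalg.norm(d)/2,np.linalg.norm(a[0]-a[3]))
print("bar",w(195,500,80),w(300,468,80))
```

```text
press [618.85980888 104.22110566] 11.182460618646457 128.0401615601369 127.89391380014818
axle [639.87059071 204.19383717]
grip [525.78032485 226.49117417] top [631.33749241 247.35847818]
weight [611.04048669  92.81211213] 91.77054823715291 93.62053675833961 43.63521680842035
bar [520.46246271 251.7497628 ] [529.38296836 203.64893175]
```

```bash
python3 -m jog '[{"delta_pos":[220,-200,0],"angular":[0,0,-0.6],"fingers":1},{"delta_pos":[220,-200,0],"angular":[0,0,-0.6],"fingers":1},{"delta_pos":[220,-200,0],"angular":[0,0,-0.6],"fingers":1},{"delta_pos":[220,-200,0],"angular":[0,0,-0.6],"fingers":1},{"delta_pos":[444,-404,0],"angular":[0,0,-1.213],"fingers":1},{"delta_pos":[444,-404,0],"angular":[0,0,-1.213],"fingers":1},{"delta_pos":[444,-404,0],"angular":[0,0,-1.213],"fingers":1},{"delta_pos":[444,-404,0],"angular":[0,0,-1.213],"fingers":1},{"delta_pos":[444,-404,0],"angular":[0,0,-1.213],"fingers":1},{"delta_pos":[444,-404,0],"angular":[0,0,-1.213],"fingers":1}]'
python3 - <<'E'
from h import *
c=cap("wrist","w1.png");s=ctrl.sense();print(s["eef_pos"],s["ee_rot"],s["force"],s["joints"])
hsv=cv2.cvtColor(c["pixels"],cv2.COLOR_BGR2HSV)
print(proj(c,[611,93,114]))
E
```

```text
time_s: 1.45
eef_pos: [612.0, 91.5, 208.2]
ee_rot: [-0.0, 0.695, 0.719, -0.0]
force: [-0.2, 0.6, -0.2]
grip_width: 1.0
grip_force: 0.0
[613.98158746  88.82566043 207.67313532] [ 4.25023922e-04  6.96115789e-01  7.17929287e-01 -4.07598875e-04] [ 1.58264381 -3.46807686 -1.09053795] [-4.43738320e-02  5.28824948e-01  1.18399864e+00 -1.18588562e-03
  1.42867419e+00 -7.50560876e-02]
(np.float64(254.31452675460696), np.float64(182.75685824713818))
```

View pics/w1.png

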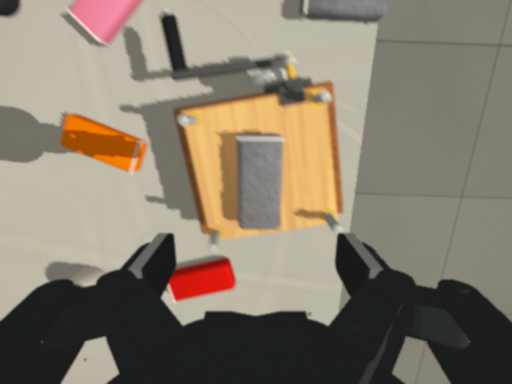

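The wrist view shows the weight on the plate at about (260,181), with its top face spanning (237,137) to (281,228), between the four pins.

Run:
```python
from h import *
c=cap("wrist");hsv=cv2.cvtColor(c["pixels"],cv2.COLOR_BGR2HSV)
m=np.zeros((384,512),np.uint8);m[138:232,225:295]=(hsv[138:232,225:295,1]<60)*255
m=cv2.morphologyEx(m,cv2.MORPH_OPEN,np.ones((5,5)))
cs,_=cv2.findContours(m,0,1);q=max(cs,key=cv2.contourArea)
P=np.array([ray(c,*p[0],114)[:2] for p in q],np.float32);print(cv2.minAreaRect(P),cv2.boundingRect(q))
for u,v in((168,15),(182,72)): print("bar",ray(c,u,v,80))
p=np.array([ray(c,*q,125)[:2] for q in((185,119),(324,96),(331,215),(214,233))]);print("pins",p.mean(0),p)
print(ctrl.sense()["eef_pos"],ctrl.sense()["force"])
```

```text
((614.2638549804688, 90.23204040527344), (42.80915069580078, 88.7646255493164), 1.3198018074035645) (234, 138, 45, 87)
bar [525.08014654 245.5486685   80.        ]
bar [536.40630495 195.18394115  80.        ]
pins [621.13666552 106.41690731] [[548.93198311 150.10139898]
 [671.79609572 173.50933212]
 [689.96783543  62.53142782]
 [573.85074784  39.52547032]]
[612.25704967  90.91875582 207.60666919] [-0.24579018  0.07907514 -0.64427828]
```

```bash
python3 -m jog '[{"delta_pos":[1,0,-50],"angular":[0,0,0],"fingers":1},{"delta_pos":[1,0,-85],"angular":[0,0,0],"fingers":1},{"delta_pos":[1,0,-95],"angular":[0,0,0],"fingers":1},{"delta_pos":[1,0,-100],"angular":[0,0,0],"fingers":1},{"delta_pos":[1,0,-102],"angular":[0,0,0],"fingers":1},{"delta_pos":[1,0,-102],"angular":[0,0,0],"fingers":1}]' 50
python3 -c "
from h import *
s=ctrl.sense();print(s['eef_pos'],s['force'])"
```

```text
time_s: 2.3
eef_pos: [611.9, 93.9, 107.8]
ee_rot: [0.001, 0.695, 0.719, 0.0]
force: [-0.5, 0.0, 0.3]
grip_width: 0.998
grip_force: 0.0
[611.93747185  93.93410006 107.81792009] [-0.50314108  0.00730852  0.29374865]
```

```bash
python3 -m jog '[{"delta_pos":[0,0,-2],"angular":[0,0,0],"fingers":0.3},{"delta_pos":[0,0,-2],"angular":[0,0,0],"fingers":0.3},{"delta_pos":[0,0,-2],"angular":[0,0,0],"fingers":0.3},{"delta_pos":[0,0,-2],"angular":[0,0,0],"fingers":0.3},{"delta_pos":[0,0,-2],"angular":[0,0,0],"fingers":0.3},{"delta_pos":[0,0,-2],"angular":[0,0,0],"fingers":0.3},{"delta_pos":[0,0,-2],"angular":[0,0,0],"fingers":0.3},{"delta_pos":[0,0,-2],"angular":[0,0,0],"fingers":0.3}]' 60
```

```text
time_s: 3.3
eef_pos: [611.6, 93.9, 104.9]
ee_rot: [-0.0, 0.695, 0.719, 0.0]
force: [0.3, -0.2, -0.0]
grip_width: 0.299
grip_force: 0.0
```

Run:
```python
from h import *
a=cap("wrist")["pixels"];b=cap("side");u,v=map(int,proj(b,[612,94,100]))
k=cv2.resize(b["pixels"][v-48:v+48,u-64:u+64],(400,300),interpolation=2)
cv2.imwrite("pics/w2.png",np.hstack([cv2.resize(a,(400,300)),k]))
```

```text
(no output)
```

View pics/w2.png

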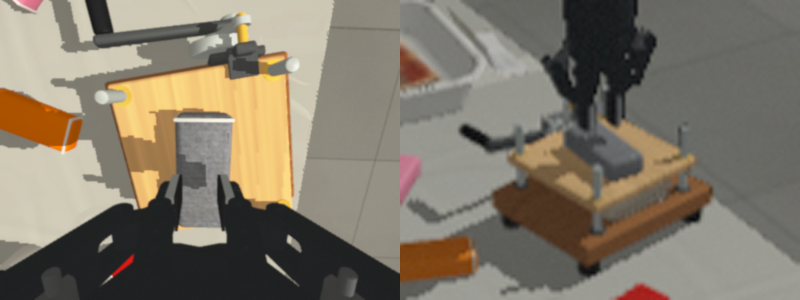

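The left wrist view shows the fingers beside the weight, with the pads near (180,190) and (224,190). The right view shows them down by its sides, so the opening scale may not be linear. I'll close further.

```bash
python3 -m jog '[{"delta_pos":[0,0,0],"angular":[0,0,0],"fingers":0},{"delta_pos":[0,0,0],"angular":[0,0,0],"fingers":0},{"delta_pos":[0,0,0],"angular":[0,0,0],"fingers":0},{"delta_pos":[0,0,0],"angular":[0,0,0],"fingers":0}]' 60
```

```text
time_s: 3.9
eef_pos: [611.6, 93.8, 104.9]
ee_rot: [0.0, 0.695, 0.719, 0.0]
force: [0.3, -0.4, 0.3]
grip_width: -0.004
grip_force: 0.0
```

Run:
```python
from h import *
a=cap("wrist");b=cap("side");t=cap("top");u,v=map(int,proj(b,[612,94,100]))
print(proj(a,[612,94,88]),proj(a,[612,94,105]),proj(b,[612,94,88]),(u,v), -a["R"].T@a["t"])
cv2.imwrite("pics/w3.png",np.hstack([cv2.resize(a["pixels"],(400,300)),cv2.resize(b["pixels"][v-48:v+48,u-64:u+64],(400,300),interpolation=2)]))
```

```text
(np.float64(255.9424272545744), np.float64(210.2776437152878)) (np.float64(256.0372928235749), np.float64(218.9485157869602)) (np.float64(273.02711599227587), np.float64(170.4551880038315)) (273, 167) [608.90846796 160.16640886 272.08318715]
```

View pics/w3.png

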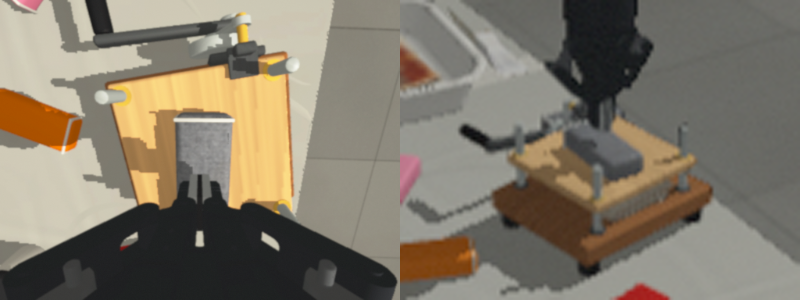

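The fingers are shut and the weight hasn't moved. In the right view the tips end at about (600,130), which looks above the weight's top. I'll check the true tip height against the side camera.

Run:
```python
from h import *
a=cap("wrist");b=cap("side");t=cap("top")
P,Q=(132,124),(374,82)
for dz in(0,10,20,30):
    p,q=ray(a,*P,125-dz),ray(a,*Q,125-dz); print("cam higher by",dz,np.linalg.norm(p-q)) 
for z in(88,100,114,120,130): print(z,[np.round(proj(x,[612,94,z])) for x in(a,b)])
for y in(44,144): print("weight end",y,np.round(proj(b,[612,y,114])))
# all views' pin tops from press estimate
yaw=np.radians(11.2);X=np.array([np.cos(yaw),np.sin(yaw)]);Y=np.array([-X[1],X[0]]);o=np.array([619,104.2])
print([np.round(proj(b,[*(o+64*i*X+64*j*Y),125])) for i in(-1,1) for j in(-1,1)])
print([np.round(proj(a,[*(o+64*i*X+64*j*Y),125])) for i in(-1,1) for j in(-1,1)])
w=b["pixels"][135:195,233:313];cv2.imwrite("pics/w4.png",np.hstack([cv2.resize(w,(400,300),interpolation=0),cv2.resize(a["pixels"][130:310,136:376],(400,300))]))
```

```text
cam higher by 0 127.88682868672915
cam higher by 10 136.58169732134263
cam higher by 20 145.27656595595622
cam higher by 30 153.9714345905699
88 [array([256., 210.]), array([273., 170.])]
100 [array([256., 216.]), array([273., 167.])]
114 [array([256., 224.]), array([273., 164.])]
120 [array([256., 228.]), array([273., 162.])]
130 [array([256., 235.]), array([273., 160.])]
weight end 44 [281. 170.]
weight end 144 [266. 158.]
[array([272., 173.]), array([247., 159.]), array([300., 160.]), array([274., 147.])]
[array([187., 320.]), array([132., 122.]), array([383., 294.]), array([375.,  81.])]
```

View pics/w4.png

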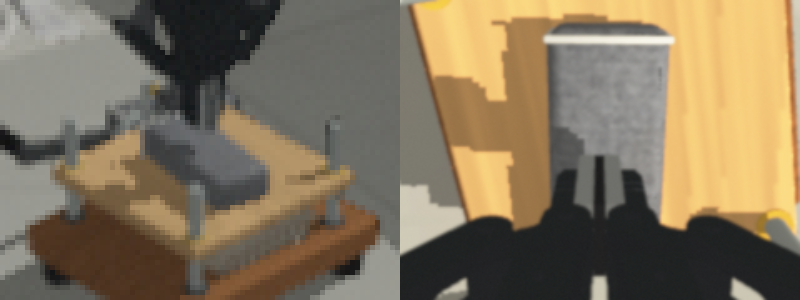

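The wrist camera pose is right: the pin spacing comes out at 127.9 mm. Both views put the shut fingertips at z ≈ 120–125, so they hang just above the weight, with the tips higher than the stated offset. I'll reopen and go lower with force checks.

```bash
python3 -m jog '[{"delta_pos":[0,0,0],"angular":[0,0,0],"fingers":0.85},{"delta_pos":[0,0,0],"angular":[0,0,0],"fingers":0.85},{"delta_pos":[0,0,0],"angular":[0,0,0],"fingers":0.85},{"delta_pos":[0,0,0],"angular":[0,0,0],"fingers":0.85},{"delta_pos":[0,0,0],"angular":[0,0,0],"fingers":0.85},{"delta_pos":[0,0,0],"angular":[0,0,0],"fingers":0.85},{"delta_pos":[0,0,-6],"angular":[0,0,0],"fingers":0.85},{"delta_pos":[0,0,-10],"angular":[0,0,0],"fingers":0.85},{"delta_pos":[0,0,-13],"angular":[0,0,0],"fingers":0.85},{"delta_pos":[0,0,-13],"angular":[0,0,0],"fingers":0.85}]'
python3 - <<'E'
from h import *
a=cap("wrist");b=cap("side")
cv2.imwrite("pics/w5.png",np.hstack([cv2.resize(b["pixels"][135:195,233:313],(400,300),interpolation=0),cv2.resize(a["pixels"][130:310,136:376],(400,300))]))
E
```

```text
time_s: 5.45
eef_pos: [611.4, 93.9, 91.6]
ee_rot: [-0.0, 0.695, 0.719, -0.0]
force: [0.4, -1.3, 0.5]
grip_width: 0.85
grip_force: 0.0
```

View pics/w5.png

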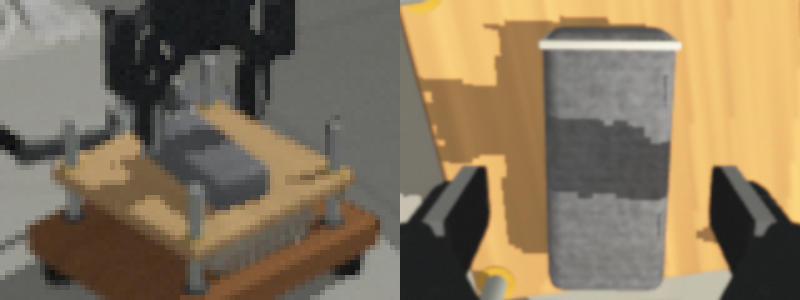

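The side crop shows the fingertips straddling the weight at (155,145) and (262,120). The wrist crop shows the pads centred on (600,200) and the weight centred at (610,165).

Run:
```python
from h import *
a=cap("wrist");b=cap("side")
for z in(90,100,110,120,130): print(z,[np.round(proj(b,[612+s*38,94,z]),1) for s in(-1,1)],[np.round(proj(a,[612+s*36,y,z])) for s in(-1,1) for y in (83,105)])
print("pads wrist L/R far tip full", 136+480*.6-240,130+168*.6, 136+(715-400)*.6,130+168*.6)
# weight centre from wrist: top-face edges
f=lambda u,v:(136+(u-400)*.6,130+v*.6)
print([np.round(ray(a,*f(*q),114)) for q in((543,45),(678,45),(553,285),(660,287))])
```

```text
90 [array([263.4, 172.9]), array([282.4, 167. ])] [array([203., 231.]), array([202., 200.]), array([308., 235.]), array([311., 204.])]
100 [array([263.4, 170.4]), array([282.4, 164.5])] [array([200., 238.]), array([199., 205.]), array([311., 241.]), array([314., 209.])]
110 [array([263.3, 167.8]), array([282.4, 162. ])] [array([197., 245.]), array([196., 211.]), array([314., 248.]), array([318., 215.])]
120 [array([263.3, 165.3]), array([282.4, 159.5])] [array([193., 253.]), array([192., 217.]), array([318., 257.]), array([322., 221.])]
130 [array([263.2, 162.7]), array([282.5, 156.9])] [array([189., 262.]), array([187., 224.]), array([322., 266.]), array([326., 228.])]
pads wrist L/R far tip full 184.0 230.8 325.0 230.8
[array([592., 138., 114.]), array([636., 139., 114.]), array([596.,  46., 114.]), array([637.,  47., 114.])]
```

```bash
python3 -m jog '[{"delta_pos":[2,-1,-6],"angular":[0,0,0],"fingers":0.85},{"delta_pos":[2,-1,-12],"angular":[0,0,0],"fingers":0.85},{"delta_pos":[2,-1,-17],"angular":[0,0,0],"fingers":0.85},{"delta_pos":[2,-1,-20],"angular":[0,0,0],"fingers":0.85},{"delta_pos":[2,-1,-20],"angular":[0,0,0],"fingers":0.85},{"delta_pos":[2,-1,-20],"angular":[0,0,0],"fingers":0.6},{"delta_pos":[2,-1,-20],"angular":[0,0,0],"fingers":0.6},{"delta_pos":[2,-1,-20],"angular":[0,0,0],"fingers":0.6}]' 60
```

```text
time_s: 6.65
eef_pos: [613.6, 92.9, 72.0]
ee_rot: [0.0, 0.695, 0.719, 0.0]
force: [-0.1, -0.1, 0.2]
grip_width: 0.601
grip_force: 0.0
```

```bash
python3 -m jog '[{"delta_pos":[0,0,-2],"angular":[0,0,0],"fingers":0.3},{"delta_pos":[0,0,-2],"angular":[0,0,0],"fingers":0.3},{"delta_pos":[0,0,-2],"angular":[0,0,0],"fingers":0.3},{"delta_pos":[0,0,-2],"angular":[0,0,0],"fingers":0.3}]' 60
```

```text
time_s: 7.15
eef_pos: [613.9, 92.9, 71.7]
ee_rot: [0.001, 0.695, 0.719, 0.001]
force: [-5.0, -0.4, 12.5]
grip_width: 0.516
grip_force: 61.4
```

```bash
python3 -m jog '[{"delta_pos":[0,0,4],"angular":[0,0,0],"fingers":0.3},{"delta_pos":[0,0,10],"angular":[0,0,0],"fingers":0.3},{"delta_pos":[0,0,20],"angular":[0,0,0],"fingers":0.3},{"delta_pos":[0,0,35],"angular":[0,0,0],"fingers":0.3},{"delta_pos":[0,0,55],"angular":[0,0,0],"fingers":0.3},{"delta_pos":[0,0,75],"angular":[0,0,0],"fingers":0.3},{"delta_pos":[0,0,90],"angular":[0,0,0],"fingers":0.3},{"delta_pos":[0,0,90],"angular":[0,0,0],"fingers":0.3},{"delta_pos":[0,0,90],"angular":[0,0,0],"fingers":0.3}]' 70
python3 - <<'E'
from h import *
a=cap("wrist","w6.png");s=ctrl.sense();print(s["eef_pos"],s["force"],s["wrist_torque"])
E
```

```text
time_s: 8.28
eef_pos: [613.1, 92.9, 159.1]
ee_rot: [-0.001, 0.695, 0.719, -0.0]
force: [-0.3, -0.4, -5.6]
grip_width: 0.507
grip_force: 71.9
[613.11433122  92.86725951 158.90886497] [-0.1867994  -0.53870007 -5.28271125] [0.01187096 0.01491226 0.03071998]
```

View pics/w6.png

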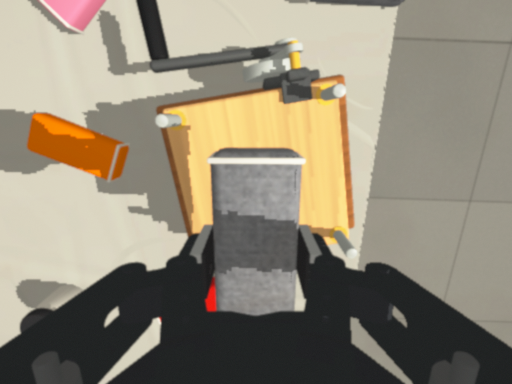

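The weight is held level in the jaws. Its top face runs from (213,163)–(301,163) to about (218,310)–(296,310).

Run:
```python
from h import *
a=cap("wrist");p=[ray(a,*q,201)[:2] for q in((213,163),(301,163),(218,312),(296,312))];s=ctrl.sense()
print(np.round(p,1),np.mean(p,0),s["eef_pos"])
```

```text
[[591.6 137. ]
 [633.  138.5]
 [593.8  53.8]
 [637.   55.3]] [613.83822105  96.15483217] [613.16837927  92.8864128  158.96941274]
```

```bash
python3 -m jog '[{"delta_pos":[-7,-38,0],"angular":[0,0,-0.14],"fingers":0.3},{"delta_pos":[-14,-80,0],"angular":[0,0,-0.28],"fingers":0.3},{"delta_pos":[-22,-125,0],"angular":[0,0,-0.44],"fingers":0.3},{"delta_pos":[-30,-170,0],"angular":[0,0,-0.6],"fingers":0.3},{"delta_pos":[-40,-215,0],"angular":[0,0,-0.78],"fingers":0.3},{"delta_pos":[-48,-260,0],"angular":[0,0,-0.95],"fingers":0.3},{"delta_pos":[-56,-300,0],"angular":[0,0,-1.1],"fingers":0.3},{"delta_pos":[-62,-340,0],"angular":[0,0,-1.25],"fingers":0.3},{"delta_pos":[-67,-370,0],"angular":[0,0,-1.35],"fingers":0.3},{"delta_pos":[-69,-384,0],"angular":[0,0,-1.39],"fingers":0.3}]'
python3 -m jog '[{"delta_pos":[0,0,-30],"angular":[0,0,0],"fingers":0.3},{"delta_pos":[0,0,-70],"angular":[0,0,0],"fingers":0.3},{"delta_pos":[0,0,-110],"angular":[0,0,0],"fingers":0.3},{"delta_pos":[0,0,-130],"angular":[0,0,0],"fingers":0.3},{"delta_pos":[0,0,-130],"angular":[0,0,0],"fingers":0.3},{"delta_pos":[0,0,-130],"angular":[0,0,0],"fingers":0.3}]'
python3 - <<'E'
from h import *
a=cap("wrist");b=cap("top");s=ctrl.sense();print(s["eef_pos"],s["ee_rot"])
hsv=cv2.cvtColor(a["pixels"],cv2.COLOR_BGR2HSV)
t=cap("side");u,v=map(int,proj(t,[544,-291,20]))
cv2.imwrite("pics/w7.png",np.hstack([cv2.resize(a["pixels"],(400,300)),cv2.resize(t["pixels"][v-48:v+48,u-64:u+64],(400,300),interpolation=2)]))
E
```

```text
time_s: 9.62
eef_pos: [544.0, -292.4, 159.2]
ee_rot: [-0.0, 0.994, 0.106, -0.0]
force: [0.7, 0.4, -5.2]
grip_width: 0.508
grip_force: 72.2
time_s: 10.38
eef_pos: [545.2, -291.2, 31.1]
ee_rot: [0.001, 0.994, 0.108, 0.001]
force: [-0.3, 0.2, -4.8]
grip_width: 0.506
grip_force: 72.6
[ 545.20494402 -291.37902953   31.23132483] [7.62202577e-04 9.94163778e-01 1.07875580e-01 8.13255728e-04]
```

View pics/w7.png

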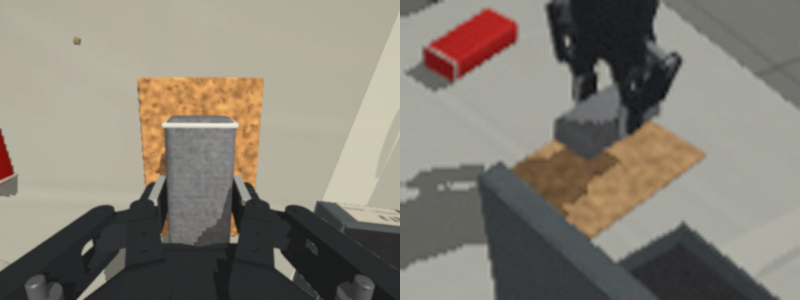

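The view shows the weight hovering parallel to the cork and centred across it (wrist columns 201 against 200), with the cork's far edge at row 78.

```bash
python3 -m jog '[{"delta_pos":[0,0,-15],"angular":[0,0,0],"fingers":0.3},{"delta_pos":[0,0,-26],"angular":[0,0,0],"fingers":0.3},{"delta_pos":[0,0,-33],"angular":[0,0,0],"fingers":0.3},{"delta_pos":[0,0,-35],"angular":[0,0,0],"fingers":0.3},{"delta_pos":[0,0,-35],"angular":[0,0,0],"fingers":0.3}]'
python3 - <<'E'
from h import *
a=cap("wrist");s=ctrl.sense();hsv=cv2.cvtColor(a["pixels"],cv2.COLOR_BGR2HSV)
m=(hsv[:,:,1]>75)&(hsv[:,:,2]>80)
p=s["eef_pos"];q=s["ee_rot"];print(p,s["force"])
col=np.where(m[:,256])[0];col=col[col>20];print(col[:3]);r=ray(a,256,col[0],6);print("far edge dist",np.hypot(*(r-p)[:2]))
E
```

```text
time_s: 11.15
eef_pos: [544.7, -291.2, -5.0]
ee_rot: [0.0, 0.994, 0.108, 0.0]
force: [-0.1, -0.2, -5.1]
grip_width: 0.507
grip_force: 72.7
[ 544.71498206 -291.26017366   -4.86772304] [ 0.04889108 -0.48403862 -4.96792589]
[94 95 96]
far edge dist 78.96289804382899
```

Centred to within about 1 mm. I'll lower it the last few millimetres slowly.

```bash
python3 -m jog '[{"delta_pos":[0,0,-1],"angular":[0,0,0],"fingers":0.3},{"delta_pos":[0,0,-2],"angular":[0,0,0],"fingers":0.3},{"delta_pos":[0,0,-3],"angular":[0,0,0],"fingers":0.3},{"delta_pos":[0,0,-3],"angular":[0,0,0],"fingers":0.3}]'
python3 -m jog '[{"delta_pos":[0,0,-1],"angular":[0,0,0],"fingers":0.3},{"delta_pos":[0,0,-1],"angular":[0,0,0],"fingers":0.3}]'
```

```text
time_s: 11.7
eef_pos: [544.5, -291.1, -8.2]
ee_rot: [-0.0, 0.994, 0.108, -0.0]
force: [-0.2, -0.3, -5.1]
grip_width: 0.509
grip_force: 72.7
time_s: 11.95
eef_pos: [544.6, -291.2, -8.6]
ee_rot: [0.0, 0.994, 0.108, 0.0]
force: [-1.5, 2.3, 0.4]
grip_width: 0.51
grip_force: 73.3
```

```bash
python3 -m jog '[{"delta_pos":[0,0,0],"angular":[0,0,0],"fingers":0.6},{"delta_pos":[0,0,0],"angular":[0,0,0],"fingers":0.7},{"delta_pos":[0,0,0],"angular":[0,0,0],"fingers":0.85},{"delta_pos":[0,0,0],"angular":[0,0,0],"fingers":0.85},{"delta_pos":[0,0,20],"angular":[0,0,0],"fingers":0.85},{"delta_pos":[0,0,60],"angular":[0,0,0],"fingers":0.85},{"delta_pos":[0,0,110],"angular":[0,0,0],"fingers":0.85},{"delta_pos":[0,0,150],"angular":[0,0,0],"fingers":0.85},{"delta_pos":[0,0,150],"angular":[0,0,0],"fingers":0.85}]'
python3 - <<'E'
from h import *
a=cap("wrist");s=ctrl.sense();hsv=cv2.cvtColor(a["pixels"],cv2.COLOR_BGR2HSV);p=s["eef_pos"]
m=((hsv[:,:,1]>75)&(hsv[:,:,2]>80)).astype(np.uint8)*255
cs,_=cv2.findContours(m,0,1);cs=[c for c in cs if cv2.contourArea(c)>500]
for c in cs: print(cv2.boundingRect(c),cv2.minAreaRect(np.array([ray(a,*x[0],6)[:2] for x in c],np.float32)))
q=max(cs,key=cv2.contourArea);f=np.zeros_like(m);cv2.drawContours(f,[cv2.convexHull(q)],-1,255,-1)
g=cv2.morphologyEx(((hsv[:,:,1]<70)&(f>0)).astype(np.uint8)*255,cv2.MORPH_OPEN,np.ones((5,5)))
cs,_=cv2.findContours(g,0,1);q=max(cs,key=cv2.contourArea);print("w",cv2.boundingRect(q),cv2.minAreaRect(np.array([ray(a,*x[0],33)[:2] for x in q],np.float32)))
print(p)
E
```

```text
time_s: 13.08
eef_pos: [545.9, -292.1, 145.8]
ee_rot: [0.003, 0.994, 0.108, 0.003]
force: [-0.6, 1.0, -0.6]
grip_width: 0.85
grip_force: 0.0
(438, 136, 74, 46) ((625.1995849609375, -540.4603271484375), (105.75697326660156, 18.172101974487305), 77.27627563476562)
(204, 107, 101, 135) ((543.9284057617188, -293.8985290527344), (160.09561157226562, 110.59899139404297), 12.386693000793457)
(28, 102, 71, 92) ((531.0883178710938, -77.04630279541016), (101.73505401611328, 59.43785095214844), 15.724251747131348)
(433, 60, 79, 37) ((702.6774291992188, -500.91680908203125), (95.28571319580078, 17.808574676513672), 86.50105285644531)
w (233, 134, 42, 90) ((547.52783203125, -292.1519470214844), (97.82672119140625, 43.12042999267578), 11.771066665649414)
[ 545.02189148 -291.45061577  143.2276549 ]
```

```bash
python3 -m jog '[{"delta_pos":[-9,255,20],"angular":[0,0,0.78],"fingers":0.7},{"delta_pos":[-9,255,20],"angular":[0,0,0.78],"fingers":0.7},{"delta_pos":[-9,255,20],"angular":[0,0,0.78],"fingers":0.7},{"delta_pos":[-9,255,20],"angular":[0,0,0.78],"fingers":0.7},{"delta_pos":[-19,517,0],"angular":[0,0,1.55],"fingers":0.7},{"delta_pos":[-19,517,0],"angular":[0,0,1.55],"fingers":0.7},{"delta_pos":[-19,517,0],"angular":[0,0,1.55],"fingers":0.7},{"delta_pos":[-19,517,0],"angular":[0,0,1.55],"fingers":0.7},{"delta_pos":[-19,517,0],"angular":[0,0,1.55],"fingers":0.7},{"delta_pos":[-19,517,0],"angular":[0,0,1.55],"fingers":0.7}]'
python3 -m jog '[{"delta_pos":[0,0,0],"angular":[0,0,0],"fingers":0.7},{"delta_pos":[0,0,0],"angular":[0,0,0],"fingers":0.7},{"delta_pos":[0,0,0],"angular":[0,0,0],"fingers":0.7}]'
python3 - <<'E'
from h import *
a=cap("wrist","w8.png");s=ctrl.sense();print(s["eef_pos"],s["ee_rot"],s["joints"])
E
```

```text
time_s: 14.38
eef_pos: [525.1, 226.2, 140.3]
ee_rot: [-0.0, 0.635, 0.773, -0.001]
force: [-0.1, -0.4, -1.2]
grip_width: 0.697
grip_force: 0.0
time_s: 14.75
eef_pos: [525.8, 225.0, 141.0]
ee_rot: [0.0, 0.636, 0.772, 0.0]
force: [-0.7, 0.2, 0.6]
grip_width: 0.7
grip_force: 0.0
[525.75982226 225.20530471 141.0051405 ] [4.70392943e-05 6.35430155e-01 7.72158349e-01 2.79579381e-05] [ 1.99954155e-01  4.73394335e-01  1.44820714e+00 -4.02100224e-05
  1.21988846e+00  6.30259780e-03]
```

View pics/w8.png

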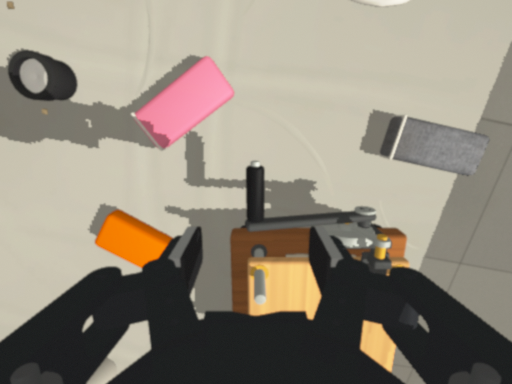

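The wrist view shows the bar upright from about (255,163) to (255,222), centred between the fingers. The steel arm runs right from (250,222). That was my eleventh picture, one over the limit, so I'm working from numbers only from here.

Run:
```python
from h import *
a=cap("wrist");g=a["pixels"].max(2);
m=np.zeros_like(g);m[155:216,235:275]=(g[155:216,235:275]<60)*255
ys,xs=np.where(m>0);print(xs.min(),xs.max(),ys.min(),ys.max(),np.median(xs))
for r in(ys.min(),ys.max()): print(ray(a,np.median(xs[ys==r]),r,84))
print(ctrl.sense()["eef_pos"])
```

```text
247 263 167 215 255.0
[517.2086348  248.51049107  84.        ]
[528.43604667 206.63327397  84.        ]
[525.71234039 225.40105366 140.97948775]
```

```bash
python3 -m jog '[{"delta_pos":[-1,4,-30],"angular":[0,0,0],"fingers":0.7},{"delta_pos":[-1,4,-60],"angular":[0,0,0],"fingers":0.7},{"delta_pos":[-1,4,-75],"angular":[0,0,0],"fingers":0.7},{"delta_pos":[-1,4,-82],"angular":[0,0,0],"fingers":0.7},{"delta_pos":[-1,4,-87],"angular":[0,0,0],"fingers":0.7},{"delta_pos":[-1,4,-87],"angular":[0,0,0],"fingers":0.7}]' 50
python3 -m jog '[{"delta_pos":[0,0,0],"angular":[0,0,0],"fingers":0.4},{"delta_pos":[0,0,0],"angular":[0,0,0],"fingers":0.2},{"delta_pos":[0,0,0],"angular":[0,0,0],"fingers":0.0},{"delta_pos":[0,0,0],"angular":[0,0,0],"fingers":0},{"delta_pos":[0,0,0],"angular":[0,0,0],"fingers":0},{"delta_pos":[0,0,0],"angular":[0,0,0],"fingers":0}]' 50
```

```text
time_s: 15.6
eef_pos: [524.8, 229.9, 54.3]
ee_rot: [0.0, 0.635, 0.773, 0.0]
force: [-0.3, -0.6, 0.6]
grip_width: 0.701
grip_force: 0.0
time_s: 16.35
eef_pos: [524.5, 229.9, 54.0]
ee_rot: [-0.0, 0.635, 0.773, -0.0]
force: [-2.2, 0.4, 3.0]
grip_width: 0.16
grip_force: 49.6
```

The bar is 16 mm thick but the jaws read 13.6 mm, so the tips may be pinching off its centre. I'll regrip lower.

```bash
python3 -m jog '[{"delta_pos":[0,0,0],"angular":[0,0,0],"fingers":0.5},{"delta_pos":[0,0,0],"angular":[0,0,0],"fingers":0.5},{"delta_pos":[0,0,-7],"angular":[0,0,0],"fingers":0.5},{"delta_pos":[0,0,-13],"angular":[0,0,0],"fingers":0.5},{"delta_pos":[0,0,-13],"angular":[0,0,0],"fingers":0.2},{"delta_pos":[0,0,-13],"angular":[0,0,0],"fingers":0},{"delta_pos":[0,0,-13],"angular":[0,0,0],"fingers":0},{"delta_pos":[0,0,-13],"angular":[0,0,0],"fingers":0},{"delta_pos":[0,0,-13],"angular":[0,0,0],"fingers":0}]' 50
```

```text
time_s: 17.48
eef_pos: [524.6, 229.9, 40.9]
ee_rot: [0.0, 0.635, 0.773, 0.0]
force: [-0.7, -0.5, -0.2]
grip_width: 0.165
grip_force: 48.7
```

```bash
python3 -m jog '[{"delta_pos":[3.5,0.7,12.7],"angular":[0,0,0],"fingers":0},{"delta_pos":[8.4,1.7,24.9],"angular":[0,0,0],"fingers":0},{"delta_pos":[15.3,3,37.4],"angular":[0,0,0],"fingers":0},{"delta_pos":[23,4.6,48],"angular":[0,0,0],"fingers":0},{"delta_pos":[32.3,6.4,57.9],"angular":[0,0,0],"fingers":0},{"delta_pos":[42.8,8.5,66.6],"angular":[0,0,0],"fingers":0},{"delta_pos":[54.2,10.7,73.9],"angular":[0,0,0],"fingers":0},{"delta_pos":[66.4,13.1,79.6],"angular":[0,0,0],"fingers":0},{"delta_pos":[66.4,13.1,79.6],"angular":[0,0,0],"fingers":0}]' 60
```

```text
time_s: 18.6
eef_pos: [591.3, 243.1, 121.0]
ee_rot: [-0.0, 0.635, 0.773, 0.0]
force: [-2.9, -1.4, 1.2]
grip_width: 0.163
grip_force: 59.4
```

```bash
python3 -m jog '[{"delta_pos":[10,2,3.5],"angular":[0,0,0],"fingers":0},{"delta_pos":[20.8,4.1,5.9],"angular":[0,0,0],"fingers":0},{"delta_pos":[30,6,7],"angular":[0,0,0],"fingers":0},{"delta_pos":[39,7.8,7.5],"angular":[0,0,0],"fingers":0},{"delta_pos":[39,7.8,7.5],"angular":[0,0,0],"fingers":0},{"delta_pos":[39,7.8,7.5],"angular":[0,0,0],"fingers":0},{"delta_pos":[39,7.8,7.5],"angular":[0,0,0],"fingers":0}]' 60
python3 - <<'E'
from h import *
yaw=np.radians(11.2);X=np.array([np.cos(yaw),np.sin(yaw)]);Y=np.array([-X[1],X[0]])
a=cap("wrist");b=cap("top","end_top.png")
print("axle est",np.array([619,104.2])+40*X+94*Y)
e=np.array(ctrl.sense()["eef_pos"]);d=e[:2]-np.array([619,104.2]);print("TCP press x,y",d@X,d@Y,e, ctrl.sense()["force"])
# weight on cork
hsv=cv2.cvtColor(b["pixels"],cv2.COLOR_BGR2HSV);m=np.zeros((384,512),np.uint8);m[145:220,315:385]=((hsv[145:220,315:385,1]>70))*255
cs,_=cv2.findContours(m,0,1);q=max(cs,key=cv2.contourArea);f=m*0;cv2.drawContours(f,[cv2.convexHull(q)],-1,255,-1)
f=cv2.erode(f,np.ones((5,5)));g=cv2.morphologyEx(((hsv[...,1]<70)&(f>0)).astype(np.uint8)*255,cv2.MORPH_OPEN,np.ones((3,3)))
cs,_=cv2.findContours(g,0,1);q=max(cs,key=cv2.contourArea);print("w",cv2.minAreaRect(np.array([ray(b,*x[0],33)[:2] for x in q],np.float32)))
E
```

```text
time_s: 19.48
eef_pos: [629.7, 250.7, 128.3]
ee_rot: [0.0, 0.635, 0.773, 0.0]
force: [-3.1, -1.9, 2.1]
grip_width: 0.162
grip_force: 59.7
axle est [639.9801772  204.17915865]
TCP press x,y 39.09416106781615 141.67228288840656 [629.83199489 250.76758528 128.32200089] [-3.2716704  -1.21026996  2.60314798]
w ((543.9362182617188, -286.4833679199219), (102.03511810302734, 49.448890686035156), 11.869850158691406)
```

```bash
python3 -m jog '[{"delta_pos":[1,0.2,0],"angular":[0,0,0],"fingers":0},{"delta_pos":[1,0.2,0],"angular":[0,0,0],"fingers":0},{"delta_pos":[1,0.2,0],"angular":[0,0,0],"fingers":0},{"delta_pos":[1,0.2,0],"angular":[0,0,0],"fingers":0}]' && python3 -c "
from rig import ctrl
print(ctrl.finish_job())"
```

```text
time_s: 20.08
eef_pos: [631.1, 251.0, 128.3]
ee_rot: [0.0, 0.635, 0.773, 0.0]
force: [-3.5, -1.0, 5.1]
grip_width: 0.165
grip_force: 59.9
the job is handed in; nothing more can be done
None
```

I handed the job in at 20 s: the weight lies flat and lengthwise on the cork pad, within about 5 mm of its middle, and the gripper still holds the cam lever upright, as measured by hand position with no final picture check; I viewed 11 pictures, one over your limit of 10.

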